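# Line up the reagent jars by size

### The job

Tidy the bench by standing the four white blue-capped jars on the four round marks of the white board, one upright in the middle of each mark, in order of size: the largest on the mark next to the black end post, then ever smaller, with the smallest at the far end. Set them down gently rather than dropping them, and leave the little conical glass flask standing where it is.

Things in the scene. Friction and masses are not known exactly. Their poses are not given: they have to be found in the camera images.
- jar_xl: The largest of four loose screw-cap jars of the same make (white plastic, blue cap), standing upright: 58 mm diameter, 86 mm tall overall; the cap is the top 26 mm and 2 mm less in diameter. About 220 g (varies by some 30 percent). Origin: centre of the underside, z up along the jar.
- jar_l: The second largest of four loose screw-cap jars of the same make (white plastic, blue cap), standing upright: 46 mm diameter, 70 mm tall overall; the cap is the top 21 mm and 2 mm less in diameter. About 120 g (varies by some 30 percent). Origin: centre of the underside, z up along the jar.
- jar_m: The third largest of four loose screw-cap jars of the same make (white plastic, blue cap), standing upright: 36 mm diameter, 56 mm tall overall; the cap is the top 17 mm and 2 mm less in diameter. About 60 g (varies by some 30 percent). Origin: centre of the underside, z up along the jar.
- jar_s: The smallest of four loose screw-cap jars of the same make (white plastic, blue cap), standing upright: 26 mm diameter, 44 mm tall overall; the cap is the top 13 mm and 2 mm less in diameter. About 25 g (varies by some 30 percent). Origin: centre of the underside, z up along the jar.
- mark_a: End one of four alike round marks: dark rubber pads, 62 mm diameter, 2 mm thick, grey face, fixed in a straight row, 78 mm apart, in the order a, b, c, d. Origin: centre of the pad's underside; a jar stands 2 mm above it. y axis along the row from d to a. They lie on the middle line of a fixed white board (420 x 120 x 8 mm, flat on the table), whose place and heading vary.
- mark_b: Inner one of four alike round marks: dark rubber pads, 62 mm diameter, 2 mm thick, grey face, fixed in a straight row, 78 mm apart, in the order a, b, c, d. Origin: centre of the pad's underside; a jar stands 2 mm above it. y axis along the row from d to a. It lies on the white board, 8 mm above the table.
- mark_c: Inner one of four alike round marks: dark rubber pads, 62 mm diameter, 2 mm thick, grey face, fixed in a straight row, 78 mm apart, in the order a, b, c, d. Origin: centre of the pad's underside; a jar stands 2 mm above it. y axis along the row from d to a. It lies on the white board, 8 mm above the table.
- mark_d: End one of four alike round marks: dark rubber pads, 62 mm diameter, 2 mm thick, grey face, fixed in a straight row, 78 mm apart, in the order a, b, c, d. Origin: centre of the pad's underside; a jar stands 2 mm above it. y axis along the row from d to a. It lies on the white board, 8 mm above the table.
- post: Black upright end post, a fixed block 70 mm across the board, 12 mm along the row, 45 mm tall, standing on the white board in line with the row, 78 mm beyond the outermost mark at one end: sometimes by mark_a, sometimes by mark_d. (The other end has only a low grey strip of the same outline, 8 mm tall.) Origin: centre of its underside.
- flask: Small loose conical green glass flask with a white stopper, 42 mm diameter at the foot, 68 mm tall, about 60 g, standing among the jars; not part of the row and to be left alone. Origin: centre of its underside, z up.
Things that resemble listed ones, but are neither listed nor needed, are in the scene too. What is shaped like the jar_l but pink or yellow is not meant. Leave any orange look-alike of the jar_s alone.

How it is judged:
At the end, for the whole second after the job is handed in: Counting from the mark nearest the black post: largest, second largest, third largest, smallest jar, each upright (within 0.1 rad), standing on its mark with its centre within 12 mm of the mark's centre, released and at rest; the flask upright and within 20 mm of where it started (((horizontal distance between post and mark_a below 0.12 m and horizontal distance between jar_xl and mark_a below 0.012 m and horizontal distance between jar_l and mark_b below 0.012 m and horizontal distance between jar_m and mark_c below 0.012 m and horizontal distance between jar_s and mark_d below 0.012 m) or (horizontal distance between post and mark_d below 0.12 m and horizontal distance between jar_xl and mark_d below 0.012 m and horizontal distance between jar_l and mark_c below 0.012 m and horizontal distance between jar_m and mark_b below 0.012 m and horizontal distance between jar_s and mark_a below 0.012 m)) and angle between each of jar_xl, jar_l, jar_m, jar_s's own z axis and vertical below 0.1 rad and height (world z) of jar_xl between 0.006 and 0.016 m and linear speed of each of jar_xl, jar_l, jar_m, jar_s below 0.02 m/s and angular speed of each of jar_xl, jar_l, jar_m, jar_s below 0.2 rad/s and height (world z) of jar_l between 0.006 and 0.016 m and height (world z) of jar_m between 0.006 and 0.016 m and height (world z) of jar_s between 0.006 and 0.016 m and distance of flask from where it was at the start of the episode below 0.02 m and angle between flask's own z axis and vertical below 0.15 rad); the robot touches nothing.
It fails at once if a jar is dropped or slammed onto a mark (reaches it at more than 0.45 m/s, as after a fall of more than 10 mm) ((linear speed of jar_xl above 0.45 m/s and height (world z) of jar_xl below 0.025 m and (horizontal distance between jar_xl and mark_a below 0.03 m or horizontal distance between jar_xl and mark_b below 0.03 m or horizontal distance between jar_xl and mark_c below 0.03 m or horizontal distance between jar_xl and mark_d below 0.03 m)) or (linear speed of jar_l above 0.45 m/s and height (world z) of jar_l below 0.025 m and (horizontal distance between jar_l and mark_a below 0.03 m or horizontal distance between jar_l and mark_b below 0.03 m or horizontal distance between jar_l and mark_c below 0.03 m or horizontal distance between jar_l and mark_d below 0.03 m)) or (linear speed of jar_m above 0.45 m/s and height (world z) of jar_m below 0.025 m and (horizontal distance between jar_m and mark_a below 0.03 m or horizontal distance between jar_m and mark_b below 0.03 m or horizontal distance between jar_m and mark_c below 0.03 m or horizontal distance between jar_m and mark_d below 0.03 m)) or (linear speed of jar_s above 0.45 m/s and height (world z) of jar_s below 0.025 m and (horizontal distance between jar_s and mark_a below 0.03 m or horizontal distance between jar_s and mark_b below 0.03 m or horizontal distance between jar_s and mark_c below 0.03 m or horizontal distance between jar_s and mark_d below 0.03 m))).
It fails at once if the glass flask is knocked over or pushed more than 20 mm away (angle between flask's own z axis and vertical above 0.5 rad or distance of flask from where it was at the start of the episode above 0.02 m).
It also fails if it takes over 104 s, if anything falls off the work surface, if the arm or the gripper's body presses on something with over 40 N, if the wrist force passes 120 N, or if a joint passes its speed limit or range.

### The arm

A 7-joint arm with a two-finger parallel gripper is mounted at the origin on the work surface. World frame = base frame: x ahead of the robot, y to its left, z up, the work surface at z = 0. Lengths are in m, angles in rad, forces in N, time in s.
With the tool pointing down it reaches from about 0.4 to 0.875 m from the base axis. Payload 19.3 kg.
Tool frame: the origin (TCP) lies at the very end of the fingers, on their centre line; the grasp point (between the pads) lies 19 mm behind it; z points along the fingers, y is the line along which they close (so a half turn about z gives the same grasp; the last joint's range is limited). The gripper opens to 85 mm and grips with 20 to 120 N. Pads are 22 mm wide; open, the fingers measure 114 mm over their backs; the gripper's body (76 mm by 85 mm) begins 54 mm behind the grasp point. The pads swing forward as they close: fully open they stand 13 mm farther back than shut.
Start: joints at [1.227, 0.521, -0.036, 1.599, 0.021, 1.021, -0.113], TCP at [0.169, -0.602, 0.231] pointing down, gripper open.
Joint ranges: [-2.91, 2.91], [-0.3, 2.13], [-1.5, 1.42], [0.17, 2.43], [-1.26, 4.41], [0.16, 1.93], [-2.52, 2.52]. Speed limits (rad/s): [1.89, 1.89, 2.39, 2.39, 3.01, 3.01, 3.01].

### API

Orientations are given as [roll, pitch, yaw] about the fixed x, y, z axes, in that order (R = Rz(yaw) Ry(pitch) Rx(roll)).
In Python, from workcell import monitor, optics, job_done gives the robot as it stands.
- The arm moves only by the shell command python3 -m handwheel 'ROWS' [FORCE]. ROWS is JSON, a list of rows, each an object of numbers: "dx", "dy", "dz": the shift along the tool's x, y, z in cm; "wx", "wy", "wz": the turn, a rotation vector about the tool's x, y, z in rad; "claw": the opening in per cent of the stroke, from 0 (shut) to 100 (fully open). A call has 1 to 8 rows; each row shifts and turns the commanded pose from where the row before left it, along the tool's axes as they then stand; what a row does not reach is not made up. A row lasts 1/8 s, in which the tool goes at most 62.5 mm and 10.7 degrees, less where a joint would pass 70% of its speed; a pose out of reach is approached as far as the arm can. A call with a gripper value outside its range is refused whole. The fingers move at their own pace and stop on an object; FORCE is the grip in N (left out, the last holds). Time passes only in rows, so rows that do not move let the fingers close. It gives the time, the measured TCP pose, the force, the opening and the grip force at its end, in the units of the state.
- monitor.observe(): the state, without advancing time (a new reading comes with each control period).
- optics.grab_frame(name): name is "side" or "top"; returns a dict with "frame" (480x640x3 uint8, blue, green, red), "fovy" (degrees; the focal length in pixels is half the picture's height over the tangent of half this angle, whatever the lens; pixels are square), "cx", "cy" (the principal point, pixels), "k1" (the pictures are not rectified: a ray, as slopes to the right and down, at radius r is drawn at 1 + k1 r^2 times it, then the intrinsics apply), "R" (3x3) and "t" (3): a world point X has camera coordinates R X + t. Camera axes: x right, y down, z forward; pixel columns grow to the right and rows downward; lengths in m; the calibration is good to about 2 mm. A picture is of the moment at which its call begins. There is no depth.
- job_done(): hands the job in; it is judged then, once.
Trained networks look in the newest picture that a camera, given by its name, has taken for a name from the list of things; names that differ only in an ending like _2 or _b are one class to them, and where a whole thing is asked for, a point or a joint stands for the part that bears it (a point fixed in the world has none). Each returns a list of dicts, best first, with "p" (0 to 1); they miss things now and then, are a little off and sometimes report something else, mostly with a low value. They report only what shows in the picture. A call takes as long as a camera call. They do not tell look-alikes from the thing itself.
- optics.masks_of(name, camera): "region" (480x640 bool, what is visible of it) and "rect" ([left, top, width, height] in pixels, round what is visible of it).
The state is a dict: "clock": time; "qpos": joint angles; "qd": joint speeds; "joint_efforts": joint torques, N m; "position": TCP position; "tool_rot": TCP orientation; "force": force on the tool from outside, world axes, zero at the start; "moment": the same for the moment, N m; "grip_width": finger opening in m; "finger_force": force on a finger pad.
Only numpy, scipy, OpenCV 4.12 (cv2) and the standard library are available. Lean on these libraries where they do the work, as an engineer would, in place of code of your own. Each camera call takes 0.05 s, during which the arm holds its last target. There are 200 camera calls.

## Working session

There is one attempt and no reset: what is moved stays moved. The work goes in short steps, Python scripts to look and compute and a shell command to move; the robot and the scene stay as the last step left them, time stands still between calls to the robot, and variables do not carry over. Pictures are saved under pics/ and viewed, at most 14 in all, crops included, and the job is handed in when it is done.

```bash
mkdir -p pics; ls; python3 - <<'E'
from workcell import monitor, optics
import cv2
s=monitor.observe(); print({k:(v if not hasattr(v,'round') else v) for k,v in s.items()})
for n in("side","top"):
    f=optics.grab_frame(n); cv2.imwrite(f"pics/{n}0.png",f["frame"]); print(n,{k:f[k] for k in f if k!="frame"})
E
```

```text
pics
{'clock': 0.0, 'qpos': array([ 1.22677326,  0.52201569, -0.03630426,  1.59995657,  0.02118125,
        1.02108672, -0.11278996]), 'qd': array([1.31410263e-04, 1.79881498e-03, 2.56799845e-06, 2.67659075e-03,
       1.55089819e-03, 7.31803356e-04, 1.90406868e-03]), 'joint_efforts': array([-5.98905142e-03, -9.27155042e+01,  1.97800756e+00, -3.69957662e+01,
        1.77996507e-02,  8.13271705e-03, -5.13724444e-05]), 'position': array([ 0.16888423, -0.6014295 ,  0.23074336]), 'tool_rot': array([-3.14051293e+00,  7.10318174e-05,  2.73792369e-01]), 'force': array([-0.10435944,  0.43047497,  0.13848859]), 'moment': array([ 0.0560773 , -0.05203455, -0.03927816]), 'finger_force': 0.0, 'grip_width': 0.08553224231302224}
side {'fovy': 52.00081319742763, 'cx': 319.3926646802684, 'cy': 242.3991756536004, 'k1': -0.11498540119582587, 'R': array([[ 0.99971077, -0.0117619 ,  0.02097697],
       [ 0.01275283, -0.48024243, -0.87704308],
       [ 0.02038973,  0.87705693, -0.47995354]]), 't': array([-0.55580417,  0.03970014,  0.8866283 ])}
top {'fovy': 46.23816837809475, 'cx': 310.772000499055, 'cy': 240.02053148716772, 'k1': -0.08921209084977662, 'R': array([[-0.00343611, -0.99999291,  0.00154303],
       [-0.98607547,  0.00313172, -0.16626892],
       [ 0.16626291, -0.00209287, -0.98607924]]), 't': array([0.00345459, 0.56385021, 1.24642512])}
```

View pics/top0.png

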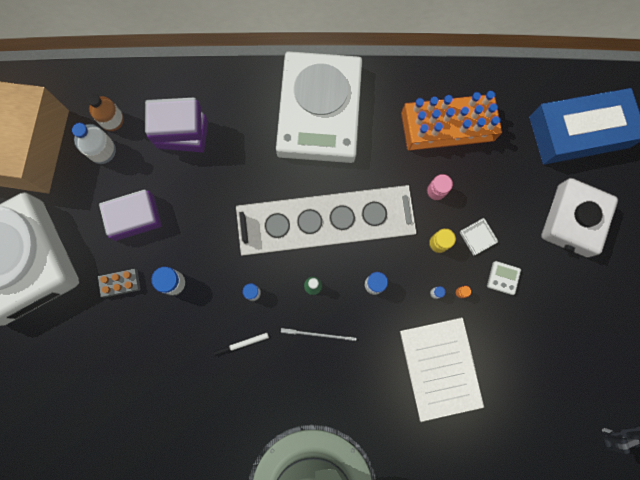

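View pics/side0.png

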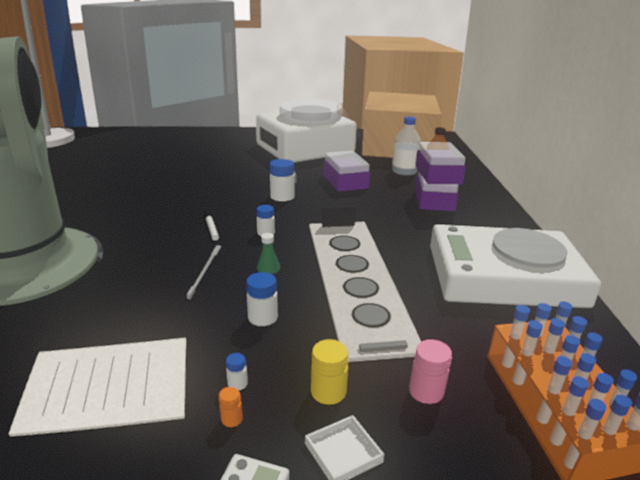

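The top picture shows jar XL at (168,281), L at (376,283), M at (251,292) and S at (438,292). The flask is at (313,285), and the marks are at about (277,225), (310,221), (342,217) and (374,213). The black post is at the left end, (243,228), so the left mark takes XL. The side picture agrees: XL (282,180), M (265,220), L (262,298), S (236,371), flask (267,253), and the post at the top end of the board.

Possible mix-ups in the top picture:
- **Jar L:** pink (440,187) and yellow (442,240).
- **Jar S:** orange (463,292), the blue-capped tubes in the rack (455,115), and the white bottle with a blue cap (95,140).

```bash
cat > h.py <<'E'
import numpy as np, cv2
from scipy.optimize import least_squares
from workcell import monitor, optics
DIM=dict(jar_xl=(.058,.086),jar_l=(.046,.070),jar_m=(.036,.056),jar_s=(.026,.044))
def proj(f,X):
    c=np.atleast_2d(X)@f["R"].T+f["t"]; s=c[:,:2]/c[:,2:]
    s=s*(1+f["k1"]*(s**2).sum(1,keepdims=True))
    F=240/np.tan(np.radians(f["fovy"]/2)); return s*F+[f["cx"],f["cy"]]
def ray(f,u,v,z):
    g=lambda p: (proj(f,[[p[0],p[1],z]])[0]-[u,v])
    return least_squares(g,[.6,0.]).x
A=np.linspace(0,2*np.pi,60)
def cyl(x,y,d,h,z0=0,cap=True):
    c=np.c_[x+d/2*np.cos(A),y+d/2*np.sin(A)]; t=np.c_[x+(d/2-.001)*np.cos(A),y+(d/2-.001)*np.sin(A)]
    return np.r_[np.c_[c,0*A+z0],np.c_[c,0*A+z0+.7*h],np.c_[t,0*A+z0+h]]
def box(f,P):
    p=proj(f,P); return np.r_[p.min(0),p.max(0)]
def rect(r): return np.array([r[0],r[1],r[0]+r[2],r[1]+r[3]],float)
E
python3 - <<'E'
from h import *
F={n:optics.grab_frame(n) for n in("top","side")}
for n in list(DIM)+["mark_a","post","flask"]:
    for c in F:
        for m in optics.masks_of(n,c)[:7]:
            ys,xs=np.nonzero(m["region"]); print(n,c,round(m["p"],2),m["rect"],xs.mean().round(1),ys.mean().round(1))
E
```

```text
jar_xl top 0.8 [152.6, 267.7, 33.7, 28.0] 167.4 280.4
jar_xl side 0.72 [267.8, 159.1, 27.8, 41.9] 281.7 179.4
jar_xl side 0.68 [257.8, 232.6, 24.2, 41.5] 267.9 255.8
jar_xl side 0.43 [256.1, 205.7, 20.4, 30.8] 264.8 219.7
jar_l top 0.82 [364.2, 272.2, 22.2, 20.2] 375.6 282.4
jar_l top 0.71 [431.0, 286.8, 12.2, 13.6] 437.8 292.0
jar_l top 0.65 [424.0, 173.9, 31.0, 25.2] 439.5 187.1
jar_l top 0.62 [432.4, 230.1, 23.7, 21.6] 441.8 240.7
jar_l top 0.6 [243.3, 281.9, 16.6, 17.8] 250.8 291.2
jar_l side 0.87 [242.3, 272.5, 38.0, 54.2] 261.6 298.8
jar_l side 0.87 [313.5, 341.1, 35.8, 64.4] 329.0 371.1
jar_l side 0.86 [254.6, 204.9, 18.5, 30.1] 265.0 219.5
jar_l side 0.76 [226.9, 355.3, 20.9, 33.6] 236.1 371.0
jar_l side 0.71 [218.6, 387.9, 23.2, 40.0] 230.4 406.4
jar_l side 0.58 [409.5, 336.4, 40.6, 67.4] 430.0 371.1
jar_m top 0.82 [364.2, 272.2, 22.2, 20.2] 375.6 282.4
jar_m top 0.71 [431.0, 286.8, 12.2, 13.6] 437.8 292.0
jar_m top 0.65 [424.0, 173.9, 31.0, 25.2] 439.5 187.1
jar_m top 0.62 [432.4, 230.1, 23.7, 21.6] 441.8 240.7
jar_m top 0.6 [243.3, 281.9, 16.6, 17.8] 250.8 291.2
jar_m side
[... 1041 characters left out ...]
.64 [329.6, 204.7, 25.7, 24.7] 341.6 217.7
mark_a top 0.62 [360.5, 202.1, 25.8, 27.4] 373.9 213.8
mark_a top 0.55 [363.5, 269.8, 22.5, 22.1] 375.6 282.6
mark_a side 0.87 [334.2, 257.1, 34.1, 15.0] 352.0 263.7
mark_a side 0.75 [342.8, 278.1, 36.7, 18.8] 361.0 287.3
mark_a side 0.61 [328.9, 235.8, 30.3, 15.5] 344.0 242.5
mark_a side 0.61 [353.4, 301.1, 39.6, 30.1] 370.6 314.8
post top 0.62 [237.0, 216.4, 10.9, 29.9] 242.8 227.7
post side 0.6 [322.2, 204.3, 33.3, 23.3] 338.3 215.5
flask top 0.48 [306.4, 274.1, 15.8, 21.3] 312.3 285.6
flask top 0.42 [431.6, 286.7, 12.9, 10.8] 437.6 292.0
flask side 0.61 [254.7, 233.2, 27.2, 42.3] 267.8 256.1
flask side 0.16 [321.3, 205.5, 33.3, 19.5] 338.4 215.6
```

```bash
python3 - <<'E'
import cv2
t=cv2.imread('pics/top0.png'); cv2.imwrite('pics/crop1.png',cv2.resize(t[170:310,140:480],None,fx=2.3,fy=2.3,interpolation=cv2.INTER_CUBIC))
E
```

```text
(no output)
```

View pics/crop1.png

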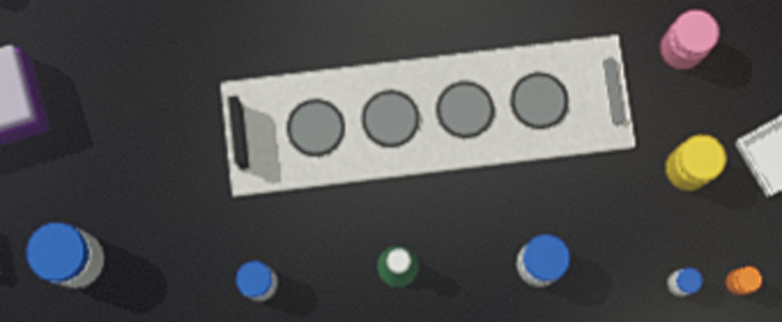

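The crop confirms the choice: four white jars with blue caps, with the post beside the left mark. Next I fit positions using both cameras.

```bash
cat >> h.py <<'E'
def bluecent(f,cap):
    """centroid of blue component nearest predicted pixel"""
    hsv=cv2.cvtColor(f["frame"],cv2.COLOR_BGR2HSV)
    m=cv2.inRange(hsv,(100,110,40),(125,255,255))
    n,l,st,c=cv2.connectedComponentsWithStats(m)
    k=[i for i in range(1,n) if st[i,4]>25]
    return min(((np.hypot(*(c[i]-cap)),tuple(c[i]),st[i,4]) for i in k))
def capcent(f,x,y,d,h,z0):
    r=d/2-.001; ch=.3*h
    P=np.r_[np.c_[x+r*np.cos(A),y+r*np.sin(A),0*A+z0+h],np.c_[x+r*np.cos(A),y+r*np.sin(A),0*A+z0+h-ch]]
    q=cv2.convexHull(proj(f,P).astype(np.float32)); M=cv2.moments(q); return np.array([M["m10"]/M["m00"],M["m01"]/M["m00"]])
def findjar(F,n,guess,z0=0):
    """guess: {cam:pixel}; per-camera and joint xy"""
    d,h=DIM[n]; out={}; C={}
    for c,g in guess.items(): C[c]=bluecent(F[c],np.array(g))
    sol=lambda cs: least_squares(lambda p: np.concatenate([capcent(F[c],*p,d,h,z0)-C[c][1] for c in cs]),[.6,0]).x
    for c in C: out[c]=sol([c]).round(4)
    out["joint"]=sol(list(C)).round(4); out["pix"]={c:(np.round(C[c][1],1),C[c][2]) for c in C}
    return out
E
python3 - <<'E'
from h import *
F={n:optics.grab_frame(n) for n in("top","side")}
G=dict(jar_xl=((168,281),(282,166)),jar_l=((376,283),(262,285)),jar_m=((251,292),(265,211)),jar_s=((438,292),(236,362)))
for n,(a,b) in G.items(): print(n,findjar(F,n,dict(top=a,side=b)))
M=dict(top=[(276.6,225.8),(309.1,221.8),(341.6,217.7),(373.9,213.8)],side=[(344,242.5),(352,263.7),(361,287.3),(370.6,314.8)])
# refine mark centroids by grey ellipse fit: model row
def row(p):return np.array([[p[0]+.078*(1.5-i)*np.cos(p[2]),p[1]+.078*(1.5-i)*np.sin(p[2]),.010] for i in range(4)])
for cs in(["top"],["side"],["top","side"]):
    r=least_squares(lambda p:np.concatenate([(proj(F[c],row(p))-M[c]).ravel() for c in cs]),[.6,0,1.6])
    print(cs,r.x.round(4),np.abs(r.fun).max().round(2))
print(row(r.x).round(4))
# true visible ellipse centres
for c in F:
    for m,i in zip(row(r.x),range(4)):
        pass
print("flask",ray(F["top"],312.3,284.5,.045).round(4),"flask foot side",ray(F["side"],267.8,265,.012).round(4))
print("orange",ray(F["top"],463.5,292,.03).round(4),"yellow",ray(F["top"],443,240,.06).round(4),ray(F["top"],440,186,.06).round(4))
print("post top",ray(F["top"],242.8,227.7,.05).round(4))
E
```

```text
jar_xl {'top': array([0.4716, 0.3305]), 'side': array([0.4689, 0.3303]), 'joint': array([0.4702, 0.3302]), 'pix': {'top': (array([164.1, 279.1]), np.int32(564)), 'side': (array([281.3, 167.1]), np.int32(359))}}
jar_l {'top': array([ 0.4664, -0.1481]), 'side': array([ 0.4648, -0.145 ]), 'joint': array([ 0.4654, -0.1471]), 'pix': {'top': (array([377.4, 281.5]), np.int32(332)), 'side': (array([260.9, 284.4]), np.int32(687))}}
jar_m {'top': array([0.4475, 0.1406]), 'side': array([0.4459, 0.1424]), 'joint': array([0.4468, 0.141 ]), 'pix': {'top': (array([249.7, 290.7]), np.int32(205)), 'side': (array([264.9, 210.6]), np.int32(213))}}
jar_s {'top': array([ 0.4446, -0.2937]), 'side': array([ 0.4443, -0.2904]), 'joint': array([ 0.4445, -0.2916]), 'pix': {'top': (array([439.5, 291.5]), np.int32(98)), 'side': (array([235.4, 361.3]), np.int32(308))}}
['top'] [ 0.619  -0.0335  1.6932] 0.06
['side'] [ 0.6196 -0.0373  1.6926] 0.4
['top', 'side'] [ 0.6195 -0.0349  1.6933] 1.08
[[ 0.6052  0.0813  0.01  ]
 [ 0.6148  0.0038  0.01  ]
 [ 0.6243 -0.0736  0.01  ]
 [ 0.6338 -0.151   0.01  ]]
flask [ 0.4616 -0.0015] flask foot side [ 0.4631 -0.0113]
orange [ 0.4436 -0.3515] yellow [ 0.5608 -0.3012] [ 0.6884 -0.2999]
post top [0.5927 0.1583]
```

XL goes at (0.605, 0.082), L at (0.614, 0.0045), M at (0.624, −0.073) and S at (0.6335, −0.150). The placing order is S, M, L, XL. At a yaw of 1.693 the tool x axis runs along the row from the far end towards the post, and the fingers close across it. I turn first.

```bash
cat > to.py <<'E'
# prints tool-frame shift (cm) and turn to reach x y z (m) at yaw 1.693, from measured pose
import sys,numpy as np
from scipy.spatial.transform import Rotation as R
from workcell import monitor
s=monitor.observe(); r=R.from_euler("xyz",s["tool_rot"]); g=R.from_euler("xyz",[np.pi,0,1.693])
for a in sys.argv[1:]:
    p=np.array(eval(a)); print(a,"shift cm",(r.inv().apply(p-s["position"])*100).round(2),"turn",(r.inv()*g).as_rotvec().round(3))
print("pos",s["position"].round(4),"rot",s["tool_rot"].round(3),"t",round(s["clock"],2),"w",round(s["grip_width"],4),"q7",s["qpos"][6].round(2))
E
python3 -m handwheel '[{"wz":-0.177,"claw":100},{"wz":-0.177},{"wz":-0.177},{"wz":-0.177},{"wz":-0.177},{"wz":-0.177},{"wz":-0.177},{"wz":-0.177}]' 30
python3 to.py "(.4445,-.2916,.12)" "(.4445,-.2916,.006)"
```

```text
(.4445,-.2916,.12) shift cm [ 34.91 -22.4   11.13] turn [-0.    -0.    -1.419]
(.4445,-.2916,.006) shift cm [ 34.91 -22.4   22.53] turn [-0.    -0.    -1.419]
pos [ 0.169  -0.6017  0.2313] rot [-3.142  0.     0.274] t 1.0 w 0.0853 q7 -0.11schema error: expected keys dx, dy, dz, wx, wy, wz, claw
```

Each row needs all seven keys.

```bash
python3 -m handwheel '[{"dx":0,"dy":0,"dz":0,"wx":0,"wy":0,"wz":-0.177,"claw":100},{"dx":0,"dy":0,"dz":0,"wx":0,"wy":0,"wz":-0.177,"claw":100},{"dx":0,"dy":0,"dz":0,"wx":0,"wy":0,"wz":-0.177,"claw":100},{"dx":0,"dy":0,"dz":0,"wx":0,"wy":0,"wz":-0.177,"claw":100},{"dx":0,"dy":0,"dz":0,"wx":0,"wy":0,"wz":-0.177,"claw":100},{"dx":0,"dy":0,"dz":0,"wx":0,"wy":0,"wz":-0.177,"claw":100},{"dx":0,"dy":0,"dz":0,"wx":0,"wy":0,"wz":-0.177,"claw":100},{"dx":0,"dy":0,"dz":0,"wx":0,"wy":0,"wz":-0.177,"claw":100}]' 30
python3 to.py "(.4445,-.2916,.12)" "(.4445,-.2916,.006)"
```

```text
clock: 2.0
position: [0.1689, -0.6017, 0.2313]
tool_rot: [-3.142, 0.0, 1.695]
force: [-0.9, 0.1, -0.8]
grip_width: 0.0854
finger_force: 0.0
(.4445,-.2916,.12) shift cm [27.35 31.2  11.13] turn [-0.     0.     0.002]
(.4445,-.2916,.006) shift cm [27.35 31.21 22.53] turn [-0.     0.     0.002]
pos [ 0.1689 -0.6017  0.2313] rot [-3.142  0.     1.695] t 2.0 w 0.0854 q7 1.14
```

```bash
python3 -m handwheel '[{"dx":3.42,"dy":3.9,"dz":1.39,"wx":0,"wy":0,"wz":0,"claw":100},{"dx":3.42,"dy":3.9,"dz":1.39,"wx":0,"wy":0,"wz":0,"claw":100},{"dx":3.42,"dy":3.9,"dz":1.39,"wx":0,"wy":0,"wz":0,"claw":100},{"dx":3.42,"dy":3.9,"dz":1.39,"wx":0,"wy":0,"wz":0,"claw":100},{"dx":3.42,"dy":3.9,"dz":1.39,"wx":0,"wy":0,"wz":0,"claw":100},{"dx":3.42,"dy":3.9,"dz":1.39,"wx":0,"wy":0,"wz":0,"claw":100},{"dx":3.42,"dy":3.9,"dz":1.39,"wx":0,"wy":0,"wz":0,"claw":100},{"dx":3.42,"dy":3.9,"dz":1.39,"wx":0,"wy":0,"wz":0,"claw":100}]' 30
python3 -m handwheel '[{"dx":0,"dy":0,"dz":0,"wx":0,"wy":0,"wz":0,"claw":100}]'
python3 to.py "(.4445,-.2916,.006)"
```

```text
clock: 3.0
position: [0.4473, -0.2919, 0.1198]
tool_rot: [3.141, 0.0, 1.689]
force: [-0.2, -1.1, 0.0]
grip_width: 0.0855
finger_force: 0.0
clock: 3.12
position: [0.4487, -0.2893, 0.1194]
tool_rot: [3.141, -0.002, 1.696]
force: [-0.7, -1.2, -0.7]
grip_width: 0.0858
finger_force: 0.0
(.4445,-.2916,.006) shift cm [-0.2  -0.45 11.34] turn [ 0.001 -0.002  0.003]
pos [ 0.4487 -0.2893  0.1194] rot [ 3.141e+00 -2.000e-03  1.696e+00] t 3.12 w 0.0858 q7 0.3
```

```bash
python3 -m handwheel '[{"dx":-0.2,"dy":-0.4,"dz":2,"wx":0,"wy":0,"wz":0,"claw":100},{"dx":0,"dy":0,"dz":3,"wx":0,"wy":0,"wz":0,"claw":100},{"dx":0,"dy":0,"dz":3,"wx":0,"wy":0,"wz":0,"claw":100},{"dx":0,"dy":0,"dz":2,"wx":0,"wy":0,"wz":0,"claw":100},{"dx":0,"dy":0,"dz":1,"wx":0,"wy":0,"wz":0,"claw":100},{"dx":0,"dy":0,"dz":0.3,"wx":0,"wy":0,"wz":0,"claw":100},{"dx":0,"dy":0,"dz":0,"wx":0,"wy":0,"wz":0,"claw":100}]'
python3 to.py "(.4445,-.2916,.006)"
```

```text
clock: 4.0
position: [0.4427, -0.2958, 0.0076]
tool_rot: [3.141, 0.0, 1.69]
force: [-0.1, 0.5, -0.2]
grip_width: 0.0853
finger_force: 0.0
(.4445,-.2916,.006) shift cm [0.4  0.22 0.16] turn [ 0.     0.    -0.003]
pos [ 0.4427 -0.2958  0.0076] rot [3.141 0.    1.69 ] t 4.0 w 0.0853 q7 0.21
```

```bash
python3 - <<'E'
from h import *
f=optics.grab_frame("side"); cv2.imwrite("pics/s1.png",cv2.resize(f["frame"][260:440,140:340],None,fx=2.5,fy=2.5))
E
```

```text
(no output)
```

View pics/s1.png

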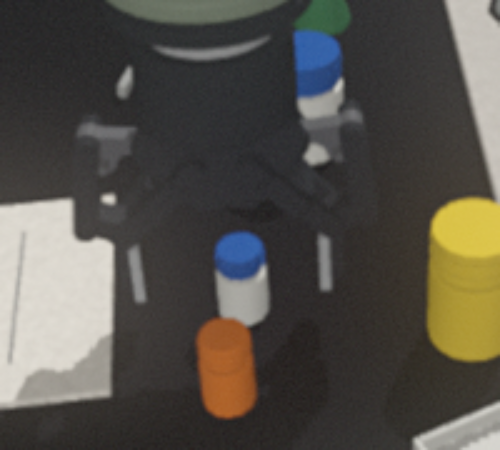

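The crop shows jar S (242,280) between the open fingers (137 and 325), with the orange look-alike clear of them at (226,368). I correct by a few mm and close.

```bash
python3 -m handwheel '[{"dx":0.4,"dy":0.2,"dz":0.1,"wx":0,"wy":0,"wz":0,"claw":100},{"dx":0,"dy":0,"dz":0,"wx":0,"wy":0,"wz":0,"claw":100},{"dx":0,"dy":0,"dz":0,"wx":0,"wy":0,"wz":0,"claw":100}]'; python3 -m handwheel '[{"dx":0,"dy":0,"dz":0,"wx":0,"wy":0,"wz":0,"claw":10},{"dx":0,"dy":0,"dz":0,"wx":0,"wy":0,"wz":0,"claw":10},{"dx":0,"dy":0,"dz":0,"wx":0,"wy":0,"wz":0,"claw":10},{"dx":0,"dy":0,"dz":0,"wx":0,"wy":0,"wz":0,"claw":10},{"dx":0,"dy":0,"dz":0,"wx":0,"wy":0,"wz":0,"claw":10},{"dx":0,"dy":0,"dz":0,"wx":0,"wy":0,"wz":0,"claw":10},{"dx":0,"dy":0,"dz":0,"wx":0,"wy":0,"wz":0,"claw":10}]' 25
```

```text
clock: 4.42
position: [0.4441, -0.2913, 0.0062]
tool_rot: [3.142, 0.0, 1.69]
force: [0.7, -0.6, -0.5]
grip_width: 0.0853
finger_force: 0.0
clock: 5.3
position: [0.4441, -0.2913, 0.0062]
tool_rot: [-3.142, 0.0, 1.69]
force: [-1.6, 1.1, 5.9]
grip_width: 0.0252
finger_force: 24.4
```

Gripped at 25 mm. Now lift and carry.

```bash
python3 -m handwheel '[{"dx":0,"dy":0,"dz":-1,"wx":0,"wy":0,"wz":0,"claw":10},{"dx":0,"dy":0,"dz":-2,"wx":0,"wy":0,"wz":0,"claw":10},{"dx":0,"dy":0,"dz":-3,"wx":0,"wy":0,"wz":0,"claw":10},{"dx":0,"dy":0,"dz":-2,"wx":0,"wy":0,"wz":0,"claw":10},{"dx":0,"dy":0,"dz":0,"wx":0,"wy":0,"wz":0,"claw":10},{"dx":0,"dy":0,"dz":0,"wx":0,"wy":0,"wz":0,"claw":10}]'; python3 to.py "(.6335,-.1503,.06)"
```

```text
clock: 6.05
position: [0.4438, -0.2912, 0.0858]
tool_rot: [-3.141, -0.0, 1.69]
force: [0.4, 0.0, -1.2]
grip_width: 0.0253
finger_force: 24.7
(.6335,-.1503,.06) shift cm [11.74 20.51  2.58] turn [-0.    -0.    -0.003]
pos [ 0.4438 -0.2912  0.0858] rot [-3.141 -0.     1.69 ] t 6.05 w 0.0253 q7 0.27
```

```bash
python3 -m handwheel '[{"dx":1.2,"dy":2.1,"dz":0,"wx":0,"wy":0,"wz":0,"claw":10},{"dx":2.3,"dy":4,"dz":0,"wx":0,"wy":0,"wz":0,"claw":10},{"dx":2.3,"dy":4,"dz":0.4,"wx":0,"wy":0,"wz":0,"claw":10},{"dx":2.3,"dy":4,"dz":0.4,"wx":0,"wy":0,"wz":0,"claw":10},{"dx":2.2,"dy":3.9,"dz":0.6,"wx":0,"wy":0,"wz":0,"claw":10},{"dx":1.4,"dy":2.5,"dz":0.6,"wx":0,"wy":0,"wz":-0.003,"claw":10},{"dx":0,"dy":0,"dz":0.6,"wx":0,"wy":0,"wz":0,"claw":10},{"dx":0,"dy":0,"dz":0,"wx":0,"wy":0,"wz":0,"claw":10}]'; python3 -m handwheel '[{"dx":0,"dy":0,"dz":0,"wx":0,"wy":0,"wz":0,"claw":10},{"dx":0,"dy":0,"dz":0,"wx":0,"wy":0,"wz":0,"claw":10}]';  python3 to.py "(.6335,-.1503,.017)"
```

```text
clock: 7.05
position: [0.6325, -0.1512, 0.0588]
tool_rot: [-3.139, -0.0, 1.693]
force: [0.3, -1.0, -1.2]
grip_width: 0.0246
finger_force: 24.7
clock: 7.3
position: [0.6335, -0.1515, 0.0604]
tool_rot: [3.141, 0.0, 1.692]
force: [0.1, 0.2, -0.8]
grip_width: 0.0253
finger_force: 24.7
(.6335,-.1503,.017) shift cm [0.12 0.01 4.34] turn [ 0.     0.    -0.001]
pos [ 0.6335 -0.1515  0.0604] rot [3.141 0.    1.692] t 7.3 w 0.0253 q7 -0.01
```

```bash
python3 - <<'E'
from h import *
F={n:optics.grab_frame(n) for n in("top","side")}
z=monitor.observe()["position"][2]-.006
g={c:proj(F[c],[[.6335,-.1503,z+.04]])[0] for c in F}
print(findjar(F,"jar_s",g,z))
cv2.imwrite("pics/s2.png",cv2.resize(F["side"]["frame"][180:400,230:480],None,fx=2.5,fy=2.5))
E
```

```text
{'top': array([ 0.4635, -0.1444]), 'side': array([ 0.6322, -0.1531]), 'joint': array([ 0.5723, -0.1522]), 'pix': {'top': (array([377.4, 281.4]), np.int32(332)), 'side': (array([373.8, 270.2]), np.int32(181))}}
```

View pics/s2.png

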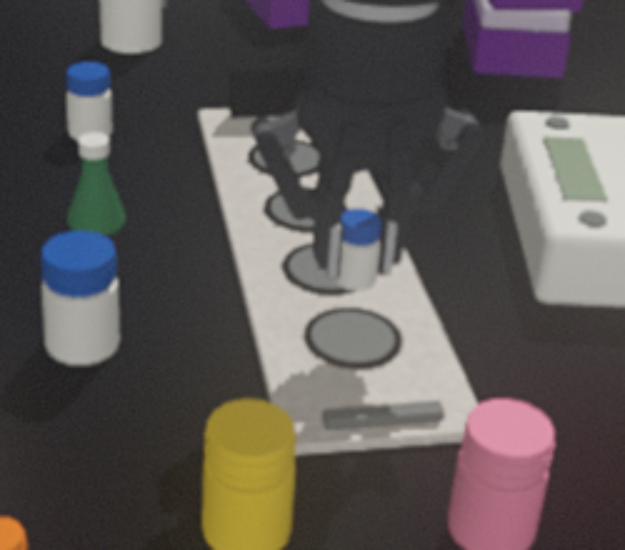

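The crop shows jar S held upright over mark d, jar at (358,250) and mark at (353,338), with a height gap of 44 mm. Lower slowly.

```bash
python3 -m handwheel '[{"dx":0.05,"dy":0,"dz":1,"wx":0,"wy":0,"wz":0,"claw":10},{"dx":0,"dy":0,"dz":1.5,"wx":0,"wy":0,"wz":0,"claw":10},{"dx":0,"dy":0,"dz":1,"wx":0,"wy":0,"wz":0,"claw":10},{"dx":0,"dy":0,"dz":0.4,"wx":0,"wy":0,"wz":0,"claw":10},{"dx":0,"dy":0,"dz":0.2,"wx":0,"wy":0,"wz":0,"claw":10},{"dx":0,"dy":0,"dz":0.1,"wx":0,"wy":0,"wz":0,"claw":10},{"dx":0,"dy":0,"dz":0,"wx":0,"wy":0,"wz":0,"claw":10},{"dx":0,"dy":0,"dz":0,"wx":0,"wy":0,"wz":0,"claw":10}]'; python3 to.py "(.6335,-.151,.0165)"
```

```text
clock: 8.4
position: [0.6338, -0.1503, 0.0183]
tool_rot: [3.141, 0.0, 1.693]
force: [-1.0, 0.8, -0.6]
grip_width: 0.0248
finger_force: 24.7
(.6335,-.151,.0165) shift cm [-0.06 -0.04  0.18] turn [ 0.  0. -0.]
pos [ 0.6338 -0.1503  0.0183] rot [3.141 0.    1.693] t 8.4 w 0.0248 q7 -0.04
```

```bash
python3 -m handwheel '[{"dx":0,"dy":0,"dz":0.1,"wx":0,"wy":0,"wz":0,"claw":10},{"dx":0,"dy":0,"dz":0.1,"wx":0,"wy":0,"wz":0,"claw":10},{"dx":0,"dy":0,"dz":0,"wx":0,"wy":0,"wz":0,"claw":10},{"dx":0,"dy":0,"dz":0,"wx":0,"wy":0,"wz":0,"claw":10}]'; python3 -m handwheel '[{"dx":0,"dy":0,"dz":0,"wx":0,"wy":0,"wz":0,"claw":50},{"dx":0,"dy":0,"dz":0,"wx":0,"wy":0,"wz":0,"claw":70},{"dx":0,"dy":0,"dz":0,"wx":0,"wy":0,"wz":0,"claw":70},{"dx":0,"dy":0,"dz":0,"wx":0,"wy":0,"wz":0,"claw":70},{"dx":0,"dy":0,"dz":-1,"wx":0,"wy":0,"wz":0,"claw":70},{"dx":0,"dy":0,"dz":-3,"wx":0,"wy":0,"wz":0,"claw":70},{"dx":0,"dy":0,"dz":-5,"wx":0,"wy":0,"wz":0,"claw":70},{"dx":0,"dy":0,"dz":-3,"wx":0,"wy":0,"wz":0,"claw":70}]';python3 to.py "(.4468,.141,.13)"
```

```text
clock: 8.9
position: [0.6337, -0.1503, 0.0163]
tool_rot: [3.141, 0.0, 1.693]
force: [-0.8, 0.1, 4.4]
grip_width: 0.0253
finger_force: 25.0
clock: 9.9
position: [0.6343, -0.1503, 0.1392]
tool_rot: [3.139, 0.001, 1.693]
force: [0.0, -0.0, -0.9]
grip_width: 0.0598
finger_force: 0.0
(.4468,.141,.13) shift cm [ 31.2  -15.07   0.87] turn [ 0.002  0.001 -0.   ]
pos [ 0.6343 -0.1503  0.1392] rot [3.139e+00 1.000e-03 1.693e+00] t 9.9 w 0.0598 q7 0.02
```

```bash
python3 -m handwheel '[{"dx":2,"dy":-1,"dz":0,"wx":0,"wy":0,"wz":0,"claw":80},{"dx":4.5,"dy":-2.1,"dz":0,"wx":0,"wy":0,"wz":0,"claw":80},{"dx":5,"dy":-2.5,"dz":0,"wx":0,"wy":0,"wz":0,"claw":80},{"dx":5,"dy":-2.5,"dz":0,"wx":0,"wy":0,"wz":0,"claw":80},{"dx":5,"dy":-2.5,"dz":0,"wx":0,"wy":0,"wz":0,"claw":80},{"dx":5,"dy":-2.5,"dz":0.4,"wx":0,"wy":0,"wz":0,"claw":80},{"dx":3.2,"dy":-1.4,"dz":0.5,"wx":0,"wy":0,"wz":0,"claw":80},{"dx":1.5,"dy":-0.6,"dz":0,"wx":0,"wy":0,"wz":0,"claw":80}]'; python3 -m handwheel '[{"dx":0,"dy":0,"dz":0,"wx":0,"wy":0,"wz":0,"claw":80},{"dx":0,"dy":0,"dz":0,"wx":0,"wy":0,"wz":0,"claw":80},{"dx":0,"dy":0,"dz":0,"wx":0,"wy":0,"wz":0,"claw":80}]';  python3 to.py "(.4468,.141,.01)"; python3 - <<'E'
from h import *
F={n:optics.grab_frame(n) for n in("top","side")}
g={c:proj(F[c],[[.6335,-.1503,.05]])[0] for c in F}
print(findjar(F,"jar_s",g,.01))
E
```

```text
clock: 10.9
position: [0.4451, 0.1425, 0.1276]
tool_rot: [3.141, -0.0, 1.695]
force: [-0.2, -0.2, 0.5]
grip_width: 0.0684
finger_force: 0.0
clock: 11.28
position: [0.4464, 0.1401, 0.1271]
tool_rot: [3.141, 0.0, 1.691]
force: [0.5, -0.2, -1.2]
grip_width: 0.0683
finger_force: 0.0
(.4468,.141,.01) shift cm [ 0.09  0.05 11.71] turn [ 0.     0.    -0.002]
pos [0.4464 0.1401 0.1271] rot [3.141 0.    1.691] t 11.28 w 0.0683 q7 -0.61
{'top': array([ 0.6328, -0.1521]), 'side': array([ 0.632 , -0.1501]), 'joint': array([ 0.6322, -0.1513]), 'pix': {'top': (array([376.8, 210.5]), np.int32(80)), 'side': (array([371.3, 294. ]), np.int32(157))}}
```

Jar S stands within about 2 mm of the centre of mark d. Next, descend on M.

```bash
python3 -m handwheel '[{"dx":0.1,"dy":0,"dz":2,"wx":0,"wy":0,"wz":0,"claw":80},{"dx":0,"dy":0,"dz":3,"wx":0,"wy":0,"wz":0,"claw":80},{"dx":0,"dy":0,"dz":3,"wx":0,"wy":0,"wz":0,"claw":80},{"dx":0,"dy":0,"dz":2.4,"wx":0,"wy":0,"wz":0,"claw":80},{"dx":0,"dy":0,"dz":1.2,"wx":0,"wy":0,"wz":0,"claw":80},{"dx":0,"dy":0,"dz":0.1,"wx":0,"wy":0,"wz":0,"claw":80},{"dx":0,"dy":0,"dz":0,"wx":0,"wy":0,"wz":0,"claw":80},{"dx":0,"dy":0,"dz":0,"wx":0,"wy":0,"wz":0,"claw":80}]'; python3 -m handwheel '[{"dx":0,"dy":0,"dz":0,"wx":0,"wy":0,"wz":0,"claw":20},{"dx":0,"dy":0,"dz":0,"wx":0,"wy":0,"wz":0,"claw":20},{"dx":0,"dy":0,"dz":0,"wx":0,"wy":0,"wz":0,"claw":20},{"dx":0,"dy":0,"dz":0,"wx":0,"wy":0,"wz":0,"claw":20},{"dx":0,"dy":0,"dz":0,"wx":0,"wy":0,"wz":0,"claw":20},{"dx":0,"dy":0,"dz":0,"wx":0,"wy":0,"wz":0,"claw":20}]' 25
```

```text
clock: 12.38
position: [0.4462, 0.1421, 0.0108]
tool_rot: [3.14, -0.0, 1.692]
force: [-0.2, -0.7, 0.0]
grip_width: 0.0681
finger_force: 0.0
clock: 13.12
position: [0.4459, 0.1421, 0.0105]
tool_rot: [3.141, 0.0, 1.693]
force: [-0.9, -0.9, 8.4]
grip_width: 0.035
finger_force: 24.1
```

```bash
python3 -m handwheel '[{"dx":0,"dy":0,"dz":-1,"wx":0,"wy":0,"wz":0,"claw":20},{"dx":0,"dy":0,"dz":-2,"wx":0,"wy":0,"wz":0,"claw":20},{"dx":0,"dy":0,"dz":-3,"wx":0,"wy":0,"wz":0,"claw":20},{"dx":0,"dy":0,"dz":-3,"wx":0,"wy":0,"wz":0,"claw":20},{"dx":0,"dy":0,"dz":-1,"wx":0,"wy":0,"wz":0,"claw":20},{"dx":0,"dy":0,"dz":0,"wx":0,"wy":0,"wz":0,"claw":20},{"dx":0,"dy":0,"dz":0,"wx":0,"wy":0,"wz":0,"claw":20}]'; python3 to.py "(.624,-.072,.06)"
```

```text
clock: 14.0
position: [0.4453, 0.1418, 0.1093]
tool_rot: [-3.14, 0.0, 1.693]
force: [0.2, -0.1, -1.7]
grip_width: 0.035
finger_force: 25.2
(.624,-.072,.06) shift cm [-23.4   15.14   4.92] turn [-0.001  0.    -0.   ]
pos [0.4453 0.1418 0.1093] rot [-3.14   0.     1.693] t 14.0 w 0.035 q7 -0.64
```

```bash
python3 -m handwheel '[{"dx":-1.5,"dy":1,"dz":0,"wx":0,"wy":0,"wz":0,"claw":20},{"dx":-3.5,"dy":2.3,"dz":0,"wx":0,"wy":0,"wz":0,"claw":20},{"dx":-4.5,"dy":2.9,"dz":0,"wx":0,"wy":0,"wz":0,"claw":20},{"dx":-4.5,"dy":2.9,"dz":0.5,"wx":0,"wy":0,"wz":0,"claw":20},{"dx":-4.5,"dy":2.9,"dz":1,"wx":0,"wy":0,"wz":0,"claw":20},{"dx":-3.4,"dy":2.2,"dz":1.4,"wx":0,"wy":0,"wz":0,"claw":20},{"dx":-1.5,"dy":0.9,"dz":1.2,"wx":0,"wy":0,"wz":0,"claw":20},{"dx":0,"dy":0,"dz":0.8,"wx":0,"wy":0,"wz":0,"claw":20}]'; python3 -m handwheel '[{"dx":0,"dy":0,"dz":0,"wx":0,"wy":0,"wz":0,"claw":20},{"dx":0,"dy":0,"dz":0,"wx":0,"wy":0,"wz":0,"claw":20},{"dx":0,"dy":0,"dz":0,"wx":0,"wy":0,"wz":0,"claw":20}]';  python3 to.py "(.624,-.072,.021)"
```

```text
clock: 15.0
position: [0.6234, -0.072, 0.0594]
tool_rot: [-3.14, -0.001, 1.692]
force: [0.4, 0.4, -0.5]
grip_width: 0.0353
finger_force: 25.2
clock: 15.38
position: [0.6242, -0.0712, 0.0618]
tool_rot: [3.141, 0.0, 1.694]
force: [-0.5, 0.3, -0.5]
grip_width: 0.0349
finger_force: 25.2
(.624,-.072,.021) shift cm [-0.08 -0.03  4.08] turn [0.001 0.    0.001]
pos [ 0.6242 -0.0712  0.0618] rot [3.141 0.    1.694] t 15.38 w 0.0349 q7 -0.17
```

```bash
python3 -m handwheel '[{"dx":-0.1,"dy":0,"dz":1,"wx":0,"wy":0,"wz":0,"claw":20},{"dx":0,"dy":0,"dz":1.2,"wx":0,"wy":0,"wz":0,"claw":20},{"dx":0,"dy":0,"dz":0.8,"wx":0,"wy":0,"wz":0,"claw":20},{"dx":0,"dy":0,"dz":0.5,"wx":0,"wy":0,"wz":0,"claw":20},{"dx":0,"dy":0,"dz":0.3,"wx":0,"wy":0,"wz":0,"claw":20},{"dx":0,"dy":0,"dz":0.1,"wx":0,"wy":0,"wz":0,"claw":20},{"dx":0,"dy":0,"dz":0,"wx":0,"wy":0,"wz":0,"claw":20},{"dx":0,"dy":0,"dz":0,"wx":0,"wy":0,"wz":0,"claw":20}]'
```

```text
clock: 16.38
position: [0.6243, -0.0729, 0.0223]
tool_rot: [3.141, 0.0, 1.693]
force: [0.7, 0.3, -0.5]
grip_width: 0.0353
finger_force: 25.2
```

```bash
python3 -m handwheel '[{"dx":0.1,"dy":0,"dz":0.1,"wx":0,"wy":0,"wz":0,"claw":20},{"dx":0,"dy":0,"dz":0.1,"wx":0,"wy":0,"wz":0,"claw":20},{"dx":0,"dy":0,"dz":0,"wx":0,"wy":0,"wz":0,"claw":20},{"dx":0,"dy":0,"dz":0,"wx":0,"wy":0,"wz":0,"claw":20}]'; python3 -m handwheel '[{"dx":0,"dy":0,"dz":0,"wx":0,"wy":0,"wz":0,"claw":60},{"dx":0,"dy":0,"dz":0,"wx":0,"wy":0,"wz":0,"claw":80},{"dx":0,"dy":0,"dz":0,"wx":0,"wy":0,"wz":0,"claw":80},{"dx":0,"dy":0,"dz":0,"wx":0,"wy":0,"wz":0,"claw":80},{"dx":0,"dy":0,"dz":-1,"wx":0,"wy":0,"wz":0,"claw":80},{"dx":0,"dy":0,"dz":-3,"wx":0,"wy":0,"wz":0,"claw":80},{"dx":0,"dy":0,"dz":-5,"wx":0,"wy":0,"wz":0,"claw":80},{"dx":0,"dy":0,"dz":-4,"wx":0,"wy":0,"wz":0,"claw":80}]';python3 to.py "(.4654,-.1471,.13)"
```

```text
clock: 16.88
position: [0.6241, -0.0717, 0.0206]
tool_rot: [3.141, 0.0, 1.693]
force: [-2.7, 0.6, 8.5]
grip_width: 0.0353
finger_force: 26.1
clock: 17.88
position: [0.6243, -0.0718, 0.1527]
tool_rot: [3.14, 0.0, 1.693]
force: [0.3, -0.4, -0.5]
grip_width: 0.0684
finger_force: 0.0
(.4654,-.1471,.13) shift cm [ -5.54 -16.69   2.25] turn [ 0.001  0.    -0.   ]
pos [ 0.6243 -0.0718  0.1527] rot [3.14  0.    1.693] t 17.88 w 0.0684 q7 -0.12
```

```bash
python3 -m handwheel '[{"dx":-0.5,"dy":-1.5,"dz":0,"wx":0,"wy":0,"wz":0,"claw":100},{"dx":-1,"dy":-3,"dz":0,"wx":0,"wy":0,"wz":0,"claw":100},{"dx":-1.2,"dy":-3.6,"dz":0.3,"wx":0,"wy":0,"wz":0,"claw":100},{"dx":-1.2,"dy":-3.6,"dz":0.6,"wx":0,"wy":0,"wz":0,"claw":100},{"dx":-1,"dy":-3,"dz":0.6,"wx":0,"wy":0,"wz":0,"claw":100},{"dx":-0.6,"dy":-2,"dz":0.7,"wx":0,"wy":0,"wz":0,"claw":100},{"dx":0,"dy":0,"dz":0,"wx":0,"wy":0,"wz":0,"claw":100},{"dx":0,"dy":0,"dz":0,"wx":0,"wy":0,"wz":0,"claw":100}]'; python3 -m handwheel '[{"dx":0,"dy":0,"dz":0,"wx":0,"wy":0,"wz":0,"claw":100},{"dx":0,"dy":0,"dz":0,"wx":0,"wy":0,"wz":0,"claw":100}]';  python3 to.py "(.4654,-.1471,.022)"; python3 - <<'E'
from h import *
F={n:optics.grab_frame(n) for n in("top","side")}
g={c:proj(F[c],[[.624,-.073,.06]])[0] for c in F}
print(findjar(F,"jar_m",g,.01))
E
```

```text
clock: 18.88
position: [0.4654, -0.1466, 0.1283]
tool_rot: [3.141, -0.0, 1.693]
force: [-0.4, -0.4, -1.1]
grip_width: 0.0857
finger_force: 0.0
clock: 19.12
position: [0.4653, -0.1465, 0.1281]
tool_rot: [3.141, -0.0, 1.693]
force: [-0.1, -0.3, -0.3]
grip_width: 0.0854
finger_force: 0.0
(.4654,-.1471,.022) shift cm [-0.06 -0.   10.61] turn [ 0. -0.  0.]
pos [ 0.4653 -0.1465  0.1281] rot [ 3.141 -0.     1.693] t 19.12 w 0.0854 q7 0.01
{'top': array([ 0.6243, -0.0752]), 'side': array([ 0.6221, -0.0751]), 'joint': array([ 0.6228, -0.0751]), 'pix': {'top': (array([344.1, 213.2]), np.int32(174)), 'side': (array([361. , 262.7]), np.int32(276))}}
```

M stands about 2 mm off the centre of its mark. Now L.

```bash
python3 -m handwheel '[{"dx":-0.1,"dy":0,"dz":2,"wx":0,"wy":0,"wz":0,"claw":100},{"dx":0,"dy":0,"dz":3,"wx":0,"wy":0,"wz":0,"claw":100},{"dx":0,"dy":0,"dz":2.6,"wx":0,"wy":0,"wz":0,"claw":100},{"dx":0,"dy":0,"dz":2,"wx":0,"wy":0,"wz":0,"claw":100},{"dx":0,"dy":0,"dz":1,"wx":0,"wy":0,"wz":0,"claw":100},{"dx":0,"dy":0,"dz":0,"wx":0,"wy":0,"wz":0,"claw":100},{"dx":0,"dy":0,"dz":0,"wx":0,"wy":0,"wz":0,"claw":100},{"dx":0,"dy":0,"dz":0,"wx":0,"wy":0,"wz":0,"claw":100}]'; python3 -m handwheel '[{"dx":0,"dy":0,"dz":0,"wx":0,"wy":0,"wz":0,"claw":30},{"dx":0,"dy":0,"dz":0,"wx":0,"wy":0,"wz":0,"claw":30},{"dx":0,"dy":0,"dz":0,"wx":0,"wy":0,"wz":0,"claw":30},{"dx":0,"dy":0,"dz":0,"wx":0,"wy":0,"wz":0,"claw":30},{"dx":0,"dy":0,"dz":0,"wx":0,"wy":0,"wz":0,"claw":30},{"dx":0,"dy":0,"dz":0,"wx":0,"wy":0,"wz":0,"claw":30}]' 30
```

```text
clock: 20.23
position: [0.4654, -0.1479, 0.0227]
tool_rot: [3.141, 0.0, 1.693]
force: [0.2, -0.6, 0.4]
grip_width: 0.0854
finger_force: 0.0
clock: 20.98
position: [0.4653, -0.1478, 0.0224]
tool_rot: [3.141, 0.0, 1.693]
force: [-0.7, 0.1, 7.4]
grip_width: 0.0451
finger_force: 29.5
```

```bash
python3 -m handwheel '[{"dx":0,"dy":0,"dz":-1,"wx":0,"wy":0,"wz":0,"claw":30},{"dx":0,"dy":0,"dz":-2,"wx":0,"wy":0,"wz":0,"claw":30},{"dx":0,"dy":0,"dz":-3,"wx":0,"wy":0,"wz":0,"claw":30},{"dx":0,"dy":0,"dz":-3,"wx":0,"wy":0,"wz":0,"claw":30},{"dx":0,"dy":0,"dz":-1,"wx":0,"wy":0,"wz":0,"claw":30},{"dx":0,"dy":0,"dz":0,"wx":0,"wy":0,"wz":0,"claw":30},{"dx":0,"dy":0,"dz":0,"wx":0,"wy":0,"wz":0,"claw":30}]'; python3 to.py "(.6145,.005,.07)"
```

```text
clock: 21.85
position: [0.4646, -0.1477, 0.1213]
tool_rot: [-3.14, -0.001, 1.693]
force: [0.0, 0.0, -1.8]
grip_width: 0.0449
finger_force: 31.3
(.6145,.005,.07) shift cm [13.33 16.74  5.11] turn [-0.001 -0.001 -0.   ]
pos [ 0.4646 -0.1477  0.1213] rot [-3.140e+00 -1.000e-03  1.693e+00] t 21.85 w 0.0449 q7 -0.0
```

```bash
python3 -m handwheel '[{"dx":1,"dy":1.3,"dz":0,"wx":0,"wy":0,"wz":0,"claw":30},{"dx":2.3,"dy":2.9,"dz":0,"wx":0,"wy":0,"wz":0,"claw":30},{"dx":2.7,"dy":3.4,"dz":0,"wx":0,"wy":0,"wz":0,"claw":30},{"dx":2.7,"dy":3.4,"dz":0,"wx":0,"wy":0,"wz":0,"claw":30},{"dx":2.7,"dy":3.4,"dz":0.5,"wx":0,"wy":0,"wz":0,"claw":30},{"dx":1.5,"dy":1.8,"dz":1.5,"wx":0,"wy":0,"wz":0,"claw":30},{"dx":0.4,"dy":0.5,"dz":2,"wx":0,"wy":0,"wz":0,"claw":30},{"dx":0,"dy":0,"dz":1,"wx":0,"wy":0,"wz":0,"claw":30}]'; python3 -m handwheel '[{"dx":0,"dy":0,"dz":0,"wx":0,"wy":0,"wz":0,"claw":30},{"dx":0,"dy":0,"dz":0,"wx":0,"wy":0,"wz":0,"claw":30},{"dx":0,"dy":0,"dz":0,"wx":0,"wy":0,"wz":0,"claw":30}]';  python3 to.py "(.6145,.005,.0325)"
```

```text
clock: 22.85
position: [0.6138, 0.0048, 0.0701]
tool_rot: [-3.139, -0.0, 1.693]
force: [-0.8, -1.0, -0.9]
grip_width: 0.0447
finger_force: 31.3
clock: 23.22
position: [0.6149, 0.0041, 0.0728]
tool_rot: [3.141, 0.0, 1.692]
force: [-0.2, 0.0, -0.3]
grip_width: 0.0454
finger_force: 31.3
(.6145,.005,.0325) shift cm [ 0.1  -0.03  4.03] turn [ 0.001  0.    -0.001]
pos [0.6149 0.0041 0.0728] rot [3.141 0.    1.692] t 23.23 w 0.0454 q7 -0.3
```

```bash
python3 -m handwheel '[{"dx":0.1,"dy":0,"dz":1,"wx":0,"wy":0,"wz":0,"claw":30},{"dx":0,"dy":0,"dz":1.2,"wx":0,"wy":0,"wz":0,"claw":30},{"dx":0,"dy":0,"dz":0.8,"wx":0,"wy":0,"wz":0,"claw":30},{"dx":0,"dy":0,"dz":0.5,"wx":0,"wy":0,"wz":0,"claw":30},{"dx":0,"dy":0,"dz":0.3,"wx":0,"wy":0,"wz":0,"claw":30},{"dx":0,"dy":0,"dz":0.1,"wx":0,"wy":0,"wz":0,"claw":30},{"dx":0,"dy":0,"dz":0,"wx":0,"wy":0,"wz":0,"claw":30},{"dx":0,"dy":0,"dz":0,"wx":0,"wy":0,"wz":0,"claw":30}]'
```

```text
clock: 24.22
position: [0.6148, 0.0056, 0.0334]
tool_rot: [3.141, 0.0, 1.693]
force: [0.4, -0.5, -2.1]
grip_width: 0.0453
finger_force: 31.3
```

```bash
python3 -m handwheel '[{"dx":0,"dy":0,"dz":0.1,"wx":0,"wy":0,"wz":0,"claw":30},{"dx":0,"dy":0,"dz":0,"wx":0,"wy":0,"wz":0,"claw":30},{"dx":0,"dy":0,"dz":0,"wx":0,"wy":0,"wz":0,"claw":30}]'; python3 -m handwheel '[{"dx":0,"dy":0,"dz":0,"wx":0,"wy":0,"wz":0,"claw":70},{"dx":0,"dy":0,"dz":0,"wx":0,"wy":0,"wz":0,"claw":80},{"dx":0,"dy":0,"dz":0,"wx":0,"wy":0,"wz":0,"claw":80},{"dx":0,"dy":0,"dz":0,"wx":0,"wy":0,"wz":0,"claw":80},{"dx":0,"dy":0,"dz":-1,"wx":0,"wy":0,"wz":0,"claw":80},{"dx":0,"dy":0,"dz":-3,"wx":0,"wy":0,"wz":0,"claw":80},{"dx":0,"dy":0,"dz":-5,"wx":0,"wy":0,"wz":0,"claw":80},{"dx":0,"dy":0,"dz":-4,"wx":0,"wy":0,"wz":0,"claw":80}]';python3 to.py "(.4702,.3302,.14)"
```

```text
clock: 24.6
position: [0.6147, 0.0055, 0.0325]
tool_rot: [3.141, 0.0, 1.693]
force: [-1.8, 1.1, 4.7]
grip_width: 0.0454
finger_force: 32.0
clock: 25.6
position: [0.6147, 0.0057, 0.1647]
tool_rot: [3.14, -0.0, 1.693]
force: [-0.2, -0.4, -0.0]
grip_width: 0.0684
finger_force: 0.0
(.4702,.3302,.14) shift cm [ 33.97 -10.4    2.45] turn [ 0.001 -0.    -0.   ]
pos [0.6147 0.0057 0.1647] rot [ 3.14  -0.     1.693] t 25.6 w 0.0684 q7 -0.24
```

```bash
python3 -m handwheel '[{"dx":2,"dy":-0.6,"dz":0,"wx":0,"wy":0,"wz":0,"claw":100},{"dx":4.5,"dy":-1.4,"dz":0,"wx":0,"wy":0,"wz":0,"claw":100},{"dx":5.5,"dy":-1.7,"dz":0,"wx":0,"wy":0,"wz":0,"claw":100},{"dx":5.5,"dy":-1.7,"dz":0,"wx":0,"wy":0,"wz":0,"claw":100},{"dx":5.5,"dy":-1.7,"dz":0.4,"wx":0,"wy":0,"wz":0,"claw":100},{"dx":5.5,"dy":-1.7,"dz":0.8,"wx":0,"wy":0,"wz":0,"claw":100},{"dx":4,"dy":-1.2,"dz":0.8,"wx":0,"wy":0,"wz":0,"claw":100},{"dx":1.5,"dy":-0.4,"dz":0.5,"wx":0,"wy":0,"wz":0,"claw":100}]'; python3 -m handwheel '[{"dx":0,"dy":0,"dz":0,"wx":0,"wy":0,"wz":0,"claw":100},{"dx":0,"dy":0,"dz":0,"wx":0,"wy":0,"wz":0,"claw":100},{"dx":0,"dy":0,"dz":0,"wx":0,"wy":0,"wz":0,"claw":100}]';  python3 to.py "(.4702,.3302,.028)"; python3 - <<'E'
from h import *
F={n:optics.grab_frame(n) for n in("top","side")}
g={c:proj(F[c],[[.6145,.0045,.07]])[0] for c in F}
print(findjar(F,"jar_l",g,.01))
E
```

```text
clock: 26.6
position: [0.4677, 0.333, 0.1366]
tool_rot: [-3.141, -0.001, 1.697]
force: [-0.2, -0.8, 0.1]
grip_width: 0.0853
finger_force: 0.0
clock: 26.98
position: [0.4708, 0.3291, 0.1373]
tool_rot: [3.141, 0.0, 1.691]
force: [-0.4, -0.0, 0.0]
grip_width: 0.0857
finger_force: 0.0
(.4702,.3302,.028) shift cm [ 0.12 -0.05 10.93] turn [ 0.     0.    -0.002]
pos [0.4708 0.3291 0.1373] rot [3.141 0.    1.691] t 26.98 w 0.0857 q7 -0.89
{'top': array([0.6136, 0.006 ]), 'side': array([0.612 , 0.0068]), 'joint': array([0.6126, 0.0065]), 'pix': {'top': (array([308.8, 216.8]), np.int32(285)), 'side': (array([351.8, 233.1]), np.int32(416))}}
```

L is within about 3 mm of its mark's centre. Now XL.

```bash
python3 -m handwheel '[{"dx":0.1,"dy":0,"dz":2,"wx":0,"wy":0,"wz":0,"claw":100},{"dx":0,"dy":0,"dz":3,"wx":0,"wy":0,"wz":0,"claw":100},{"dx":0,"dy":0,"dz":2.6,"wx":0,"wy":0,"wz":0,"claw":100},{"dx":0,"dy":0,"dz":2,"wx":0,"wy":0,"wz":0,"claw":100},{"dx":0,"dy":0,"dz":1.2,"wx":0,"wy":0,"wz":0,"claw":100},{"dx":0,"dy":0,"dz":0.1,"wx":0,"wy":0,"wz":0,"claw":100},{"dx":0,"dy":0,"dz":0,"wx":0,"wy":0,"wz":0,"claw":100},{"dx":0,"dy":0,"dz":0,"wx":0,"wy":0,"wz":0,"claw":100}]'; python3 -m handwheel '[{"dx":0,"dy":0,"dz":0,"wx":0,"wy":0,"wz":0,"claw":40},{"dx":0,"dy":0,"dz":0,"wx":0,"wy":0,"wz":0,"claw":40},{"dx":0,"dy":0,"dz":0,"wx":0,"wy":0,"wz":0,"claw":40},{"dx":0,"dy":0,"dz":0,"wx":0,"wy":0,"wz":0,"claw":40},{"dx":0,"dy":0,"dz":0,"wx":0,"wy":0,"wz":0,"claw":40},{"dx":0,"dy":0,"dz":0,"wx":0,"wy":0,"wz":0,"claw":40}]' 40;  python3 -m handwheel '[{"dx":0,"dy":0,"dz":-1,"wx":0,"wy":0,"wz":0,"claw":40},{"dx":0,"dy":0,"dz":-2,"wx":0,"wy":0,"wz":0,"claw":40},{"dx":0,"dy":0,"dz":-3,"wx":0,"wy":0,"wz":0,"claw":40},{"dx":0,"dy":0,"dz":-3,"wx":0,"wy":0,"wz":0,"claw":40},{"dx":0,"dy":0,"dz":-1,"wx":0,"wy":0,"wz":0,"claw":40},{"dx":0,"dy":0,"dz":0,"wx":0,"wy":0,"wz":0,"claw":40},{"dx":0,"dy":0,"dz":0,"wx":0,"wy":0,"wz":0,"claw":40}]'; python3 to.py "(.605,.082,.08)"
```

```text
clock: 28.08
position: [0.4702, 0.3316, 0.0288]
tool_rot: [3.141, -0.001, 1.693]
force: [0.2, 0.1, -0.3]
grip_width: 0.0855
finger_force: 0.0
clock: 28.82
position: [0.4704, 0.3317, 0.0288]
tool_rot: [3.14, -0.001, 1.693]
force: [-0.3, -0.8, 9.1]
grip_width: 0.0572
finger_force: 33.9
clock: 29.7
position: [0.4695, 0.331, 0.1273]
tool_rot: [-3.14, 0.001, 1.693]
force: [-0.3, 0.7, -2.8]
grip_width: 0.0572
finger_force: 35.6
(.605,.082,.08) shift cm [-26.36  10.42   4.73] turn [-0.001  0.001 -0.   ]
pos [0.4695 0.331  0.1273] rot [-3.140e+00  1.000e-03  1.693e+00] t 29.7 w 0.0572 q7 -0.9
```

```bash
python3 -m handwheel '[{"dx":-1.5,"dy":0.6,"dz":0,"wx":0,"wy":0,"wz":0,"claw":40},{"dx":-3.5,"dy":1.4,"dz":0,"wx":0,"wy":0,"wz":0,"claw":40},{"dx":-5,"dy":2,"dz":0,"wx":0,"wy":0,"wz":0,"claw":40},{"dx":-5,"dy":2,"dz":0,"wx":0,"wy":0,"wz":0,"claw":40},{"dx":-5,"dy":2,"dz":0,"wx":0,"wy":0,"wz":0,"claw":40},{"dx":-3.7,"dy":1.4,"dz":0,"wx":0,"wy":0,"wz":0,"claw":40},{"dx":-2,"dy":0.8,"dz":0,"wx":0,"wy":0,"wz":0,"claw":40},{"dx":-0.6,"dy":0.2,"dz":1,"wx":0,"wy":0,"wz":0,"claw":40}]'; python3 -m handwheel '[{"dx":0,"dy":0,"dz":2,"wx":0,"wy":0,"wz":0,"claw":40},{"dx":0,"dy":0,"dz":1.5,"wx":0,"wy":0,"wz":0,"claw":40},{"dx":0,"dy":0,"dz":0,"wx":0,"wy":0,"wz":0,"claw":40},{"dx":0,"dy":0,"dz":0,"wx":0,"wy":0,"wz":0,"claw":40},{"dx":0,"dy":0,"dz":0,"wx":0,"wy":0,"wz":0,"claw":40}]';  python3 to.py "(.605,.083,.039)"; python3 - <<'E'
from h import *
f=optics.grab_frame("side"); z=monitor.observe()["position"][2]-.0288
print(findjar(dict(side=f),"jar_xl",dict(side=proj(f,[[.605,.082,z+.08]])[0]),z))
E
```

```text
clock: 30.7
position: [0.6056, 0.0817, 0.1178]
tool_rot: [3.141, 0.0, 1.691]
force: [0.1, 0.5, -1.9]
grip_width: 0.057
finger_force: 35.6
clock: 31.32
position: [0.6053, 0.0832, 0.0837]
tool_rot: [3.141, -0.0, 1.693]
force: [-0.1, 0.1, -2.5]
grip_width: 0.0569
finger_force: 35.6
(.605,.083,.039) shift cm [-0.02 -0.04  4.47] turn [ 0.001 -0.    -0.   ]
pos [0.6053 0.0832 0.0837] rot [ 3.141 -0.     1.693] t 31.32 w 0.0569 q7 -0.43
{'side': array([0.6049, 0.0815]), 'joint': array([0.6049, 0.0815]), 'pix': {'side': (array([346.8, 186.5]), np.int32(588))}}
```

```bash
python3 -m handwheel '[{"dx":0,"dy":0,"dz":1,"wx":0,"wy":0,"wz":0,"claw":40},{"dx":0,"dy":0,"dz":1.3,"wx":0,"wy":0,"wz":0,"claw":40},{"dx":0,"dy":0,"dz":1,"wx":0,"wy":0,"wz":0,"claw":40},{"dx":0,"dy":0,"dz":0.6,"wx":0,"wy":0,"wz":0,"claw":40},{"dx":0,"dy":0,"dz":0.3,"wx":0,"wy":0,"wz":0,"claw":40},{"dx":0,"dy":0,"dz":0.1,"wx":0,"wy":0,"wz":0,"claw":40},{"dx":0,"dy":0,"dz":0,"wx":0,"wy":0,"wz":0,"claw":40},{"dx":0,"dy":0,"dz":0,"wx":0,"wy":0,"wz":0,"claw":40}]'
```

```text
clock: 32.38
position: [0.6052, 0.083, 0.0404]
tool_rot: [3.141, -0.0, 1.693]
force: [-0.8, -0.5, -2.0]
grip_width: 0.0571
finger_force: 35.6
```

```bash
python3 -m handwheel '[{"dx":0,"dy":0,"dz":0.1,"wx":0,"wy":0,"wz":0,"claw":40},{"dx":0,"dy":0,"dz":0.05,"wx":0,"wy":0,"wz":0,"claw":40},{"dx":0,"dy":0,"dz":0,"wx":0,"wy":0,"wz":0,"claw":40},{"dx":0,"dy":0,"dz":0,"wx":0,"wy":0,"wz":0,"claw":40}]'; python3 -m handwheel '[{"dx":0,"dy":0,"dz":0,"wx":0,"wy":0,"wz":0,"claw":80},{"dx":0,"dy":0,"dz":0,"wx":0,"wy":0,"wz":0,"claw":95},{"dx":0,"dy":0,"dz":0,"wx":0,"wy":0,"wz":0,"claw":95},{"dx":0,"dy":0,"dz":0,"wx":0,"wy":0,"wz":0,"claw":95},{"dx":0,"dy":0,"dz":-1,"wx":0,"wy":0,"wz":0,"claw":95},{"dx":0,"dy":0,"dz":-3,"wx":0,"wy":0,"wz":0,"claw":95},{"dx":0,"dy":0,"dz":-5,"wx":0,"wy":0,"wz":0,"claw":95},{"dx":0,"dy":0,"dz":-5,"wx":0,"wy":0,"wz":0,"claw":95}]'; python3 -m handwheel '[{"dx":2,"dy":-2,"dz":-2,"wx":0,"wy":0,"wz":0,"claw":95},{"dx":4,"dy":-2,"dz":0,"wx":0,"wy":0,"wz":0,"claw":95},{"dx":4,"dy":-2,"dz":0,"wx":0,"wy":0,"wz":0,"claw":95},{"dx":4,"dy":-2,"dz":0,"wx":0,"wy":0,"wz":0,"claw":95},{"dx":4,"dy":-2,"dz":0,"wx":0,"wy":0,"wz":0,"claw":95},{"dx":2,"dy":0,"dz":0,"wx":0,"wy":0,"wz":0,"claw":95},{"dx":0,"dy":0,"dz":0,"wx":0,"wy":0,"wz":0,"claw":95},{"dx":0,"dy":0,"dz":0,"wx":0,"wy":0,"wz":0,"claw":95}]'; python3 - <<'E'
from h import *
F={n:optics.grab_frame(n) for n in("top","side")}
T=dict(jar_xl=(.605,.082),jar_l=(.6144,.0045),jar_m=(.624,-.0729),jar_s=(.6335,-.1503))
for n,t in T.items():
    g={c:proj(F[c],[[*t,.01+.85*DIM[n][1]]])[0] for c in F}
    r=findjar(F,n,g,.01); print(n,r["top"],r["side"],"err mm",((r["joint"]-t)*1000).round(1))
cv2.imwrite("pics/end_side.png",F["side"]["frame"]);cv2.imwrite("pics/end_top.png",F["top"]["frame"][160:320,120:500].repeat(2,0).repeat(2,1))
E
```

```text
clock: 32.88
position: [0.6052, 0.0829, 0.0389]
tool_rot: [3.141, 0.0, 1.693]
force: [-1.7, -1.4, 5.6]
grip_width: 0.0566
finger_force: 36.3
clock: 33.88
position: [0.6049, 0.083, 0.1807]
tool_rot: [3.142, -0.0, 1.693]
force: [-0.2, 0.3, 0.4]
grip_width: 0.0815
finger_force: 0.0
clock: 34.88
position: [0.4822, 0.2682, 0.1986]
tool_rot: [3.141, 0.001, 1.691]
force: [0.9, 0.1, -0.9]
grip_width: 0.0814
finger_force: 0.0
jar_xl [0.6045 0.0803] [0.6041 0.0825] err mm [-0.8 -1.4]
jar_l [0.6136 0.006 ] [0.6124 0.0056] err mm [-1.6  1.4]
jar_m [ 0.6243 -0.0753] [ 0.6221 -0.0753] err mm [-1.3 -2.4]
jar_s [ 0.6328 -0.1521] [ 0.6318 -0.1506] err mm [-1.5 -1. ]
```

View pics/end_side.png

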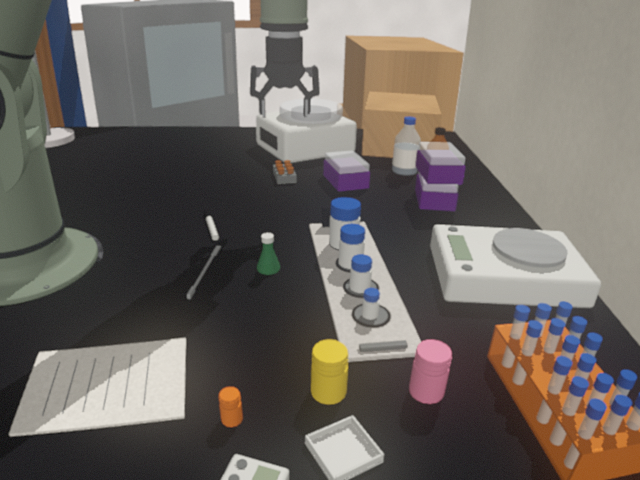

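View pics/end_top.png

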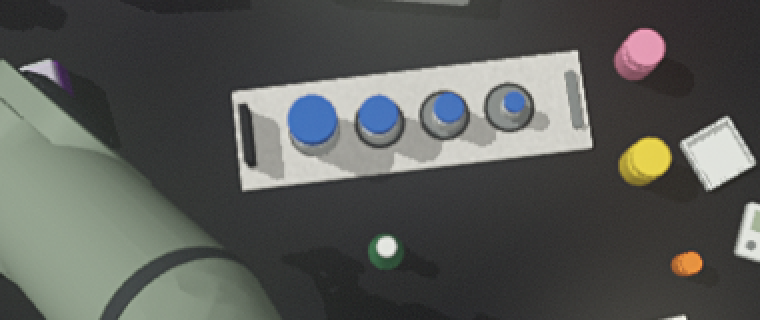

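The final pictures show all four jars upright on their marks. XL (345,222) is next to the post, followed by L (351,245), M (361,275) and S (371,305), each within 3 mm of centre. The flask at (267,253) has not moved, and the gripper is clear of everything.

```bash
python3 -c "
from workcell import job_done
print(job_done())"
```

```text
the job is handed in; nothing more can be done
None
```

The job is handed in: the four jars stand upright on the marks in size order, largest next to the black post, each measured within about 3 mm of its mark's centre, and the flask was never touched; the hand-in itself returned no verdict.

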